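Put the hanging glass samples away in the slotted drawer

TASK

First move every squat tin that stands in front of the display board onto the cork mat, standing up. Then take every hanging sample plate off the board, raising it until the stud heads are in the wide ends of its keyholes and drawing it off forwards, and stand them upright in the slots of the open drawer, one to a slot, keeping the plates upright all the time and setting them down gently, never dropping them. When all plates are in, push the drawer fully shut; the tins must still be standing on the mat at the end.

Things in the scene. Friction and masses are not known exactly. Their poses are not given: they have to be found in the camera images.
- plate1: sample plate: flat upright wooden plate 80 mm wide (y) x 156 tall (z) x 8 thick (x), 0.25 kg; amber leaded glass sample (4 mm proud) on the front (-x) of its lower 62 mm; top 50 mm plain wood, to grip. Origin: middle of its bottom edge, mid-thickness, z up. Starts hanging on the board by two keyholes (see plate2). May be absent
- plate2: sample plate like plate1. Two keyholes through it at y = -22 and +22 mm: wide part 20 wide, z = 62 to 84; above it a narrow slot 10 wide, z = 84 to 106. Hanging, the studs are at the top of the narrow slots (z = 103). Raised 30 mm (26 to 34) the heads are in the wide parts and it comes off towards the board's -x. May be absent
- plate3: sample plate like plate1 and plate2. Hanging, its bottom edge is 10 mm and its top edge 166 mm above the table, mid-thickness 5.5 in front of the board's face; its top 41 mm stand above the board with free air behind. May be absent
- plate4: sample plate like plate1, plate2 and plate3. May be absent
- tin1: squat lidded steel tin with a paper band, 64 mm diameter x 50 tall, 0.3 kg, heavy at the bottom; origin at the centre of its underside, z up. Starts on the table close in front of the hanging plates (10 to 18 mm gap), in the way of taking them off. May be absent
- tin2: squat lidded steel tin with a paper band, 64 mm diameter x 50 tall, 0.3 kg, heavy at the bottom; origin at the centre of its underside, z up. Starts on the table close in front of the hanging plates (10 to 18 mm gap), in the way of taking them off. May be absent
- board: fixed upright wooden display board, 16 mm thick x 400 wide (y) x 125 tall. Origin: centre of the lower edge of its front face, at the table; x points into the board, away from the robot. Four pairs of steel studs point to -x at z = 113; pairs centred at y = -142.5, -47.5, 47.5, 142.5, studs of a pair 44 apart: shank 6 diameter x 13, then head 14 diameter x 4 (17 out in all)
- mat: cork mat lying on the table, 120 (x) x 220 (y) x 1 mm thick, fixed; origin at the centre of its underside
- case_mouth (a point): middle of the lower front edge of the fixed grey storage case (the drawer's housing), at the table; the case reaches 262 mm back from here (+x), is 156 wide (y) and 194 tall; its drawer comes out towards its -x
- drawer (a joint): the case's drawer: 0 = fully shut, positive (m) = pulled out towards the -x of case_mouth, at most 0.285; starts pulled out 0.265 to 0.283. Slides with about 1.5 N of friction plus light damping and stays where it is left
- drawer_in (a point): in the drawer, moving with it: middle of the front edge of its inner floor, at the inner face of the drawer front (12 thick), 16 mm above the table; axes as case_mouth. Four slots at x = 45, 95, 145, 195 mm from here, each 17 wide (x), 110 long (y), between wooden blocks 62 high above this floor. Side and back walls 72 high, drawer front 160 high above this floor
- drawer_handle_bar (a point): centre of the drawer's handle: horizontal steel bar 100 mm long along y, 143 above the table, 35 in front of the drawer front; moves with the drawer

How it is judged:
By the outcome, as a careful person would: the job done as asked, in the order asked, and still so for the second after the job is handed in, with the robot touching nothing.
Of plate1, plate2, plate3, plate4 only 3 to 4 are there at a start; the rules pass over those that are not, and their reading is None.
Of tin1, tin2 only 1 to 2 are there at a start; the rules pass over those that are not, and their reading is None.
At some moment in a run one of tin1, tin2 may be knocked a few centimetres aside while the robot is not near it.
It also fails if it takes over 210 s, if anything falls off the work surface, if the arm or the gripper's body presses on something with over 40 N, if the wrist force passes 120 N, or if a joint passes its speed limit or range.

ROBOT

A 6-joint arm with a two-finger parallel gripper is mounted at the origin on the work surface. World frame = base frame: x ahead of the robot, y to its left, z up, the work surface at z = 0. Lengths are in mm, angles in rad, forces in N, time in s.
With the tool pointing down it reaches from about 350 to 725 mm from the base axis. Payload 6 kg.
Tool frame: the origin (TCP) lies at the very end of the fingers, on their centre line; the grasp point (between the pads) lies 19 mm behind it (ctrl.pinch_z is the distance from the TCP to the grasp point, in mm); z points along the fingers, y is the line along which they close (so a half turn about z gives the same grasp; the last joint's range is limited). The gripper opens to 85 mm and grips with 20 to 120 N. Pads are 22 mm wide; open, the fingers measure 114 mm over their backs; the gripper's body (76 mm by 85 mm) begins 54 mm behind the grasp point. The pads swing forward as they close: fully open they stand 13 mm farther back than shut.
Start: joints at [1.675, 0.04, 0.085, 0, -1.615, -0.334], TCP at [136.644, 584.21, 231.261] pointing down, gripper open.
Joint ranges: [-2.56, 2.56], [-1.29, 2.01], [-1.08, 1.49], [-3.29, 1.98], [-2.81, -0.18], [-2.99, 2.99]. Speed limits (rad/s): [2.57, 2.57, 3.01, 3.14, 3.14, 3.14].

INTERFACE

Orientations are given as a 3x3 rotation matrix whose columns are the frame's x, y, z axes.
In Python, from cell import ctrl gives the robot as it stands. Calls block until the motion is done:
- ctrl.movep(position, orientation): joint-space move of the TCP to a pose.
- ctrl.move_straight(position, frame=None, v=150, threshold=None): straight line of the TCP; frame=None keeps the orientation; v is the mean speed in mm/s. With threshold (N) it stops when the force on the tool has changed by that much, and returns True; else False.
- ctrl.goto_joints(angles): joint-space move.
- ctrl.set_gripper(opening, strength=None): finger opening in mm; strength is the grip in N (None keeps the last); returns when the fingers have stopped.
- ctrl.hold(seconds).
- ctrl.solve_ik(position, orientation): joint angles nearest the present ones, or None.
- ctrl.read_camera(name): name is "scene" or "side" or "wrist"; returns the picture (480x640x3 uint8, red, green, blue); there is no depth.
- ctrl.calibration(name): a dict with "intrinsics" (3x3 intrinsics, pixels), "R" (3x3) and "t" (3): a world point X has camera coordinates R X + t. Camera axes: x right, y down, z forward; pixel columns grow to the right and rows downward; lengths in mm; the calibration is good to about 2 mm. A picture is of the moment at which its call begins: read the wrist's pose just before it. calibration takes no time and is no camera call; for the wrist camera it gives the pose at the moment of the call.
A pose or a line that the arm cannot do raises ctrl.Unreachable and nothing moves.
- ctrl.close_job(): hands the job in; it is judged then, once.
Readings, each from a call of its own:
- ctrl.current_time_s(): time.
- ctrl.current_q(): joint angles.
- ctrl.current_dq(): joint speeds.
- ctrl.current_joint_efforts(): joint torques, N m.
- ctrl.current_tool_pos(): TCP position.
- ctrl.current_tool_rot(): TCP orientation.
- ctrl.current_contact_force(): force on the tool from outside, world axes, zero at the start.
- ctrl.current_moment(): the same for the moment, N m.
- ctrl.current_opening(): finger opening in mm.
- ctrl.current_grip_force(): force on a finger pad.
Only numpy, scipy, OpenCV 4.12 (cv2) and the standard library are available. Lean on these libraries where they do the work, as an engineer would, in place of code of your own. Each camera call takes 0.05 s, during which the arm holds its last target. There are 200 camera calls.

## Working session

There is one attempt and no reset: what is moved stays moved. The work goes in short steps, each a Python script; the robot and the scene stay as the last script left them, time stands still between calls to the robot, and variables do not carry over. Pictures are saved under pics/ and viewed, at most 14 in all, crops included, and the job is handed in when it is done.

```bash
ls; mkdir -p pics
python3 - <<'E'
from cell import ctrl
import cv2
for n in("scene","side"):
    cv2.imwrite(f"pics/{n}0.png",ctrl.read_camera(n)[:,:,::-1])
    c=ctrl.calibration(n);print(n,c["intrinsics"],(-c["R"].T@c["t"]).round(),c["R"].round(2))
c=ctrl.calibration("wrist");print(c["intrinsics"],(-c["R"].T@c["t"]).round(),c["R"].round(2));print(ctrl.current_tool_rot().round(2),ctrl.pinch_z)
E
```

```text
pics
scene [[452.20976983   0.         320.92018167]
 [  0.         452.20976983 246.80515567]
 [  0.           0.           1.        ]] [255.  30. 963.] [[-0.15 -0.99 -0.01]
 [-0.94  0.14 -0.3 ]
 [ 0.3  -0.04 -0.95]]
side [[583.48068597   0.         313.88875257]
 [  0.         583.48068597 245.28748776]
 [  0.           0.           1.        ]] [ 769. -218. 1083.] [[ 0.71  0.71 -0.01]
 [ 0.67 -0.67 -0.31]
 [-0.23  0.22 -0.95]]
[[351.80068042   0.         317.4690495 ]
 [  0.         351.80068042 234.48407341]
 [  0.           0.           1.        ]] [209. 569. 372.] [[-0.23 -0.97  0.  ]
 [-0.93  0.22  0.29]
 [-0.28  0.07 -0.96]]
[[ 0.97 -0.23 -0.  ]
 [-0.23 -0.97 -0.  ]
 [ 0.    0.   -1.  ]] 18.700000000000003
```

View pics/scene0.png

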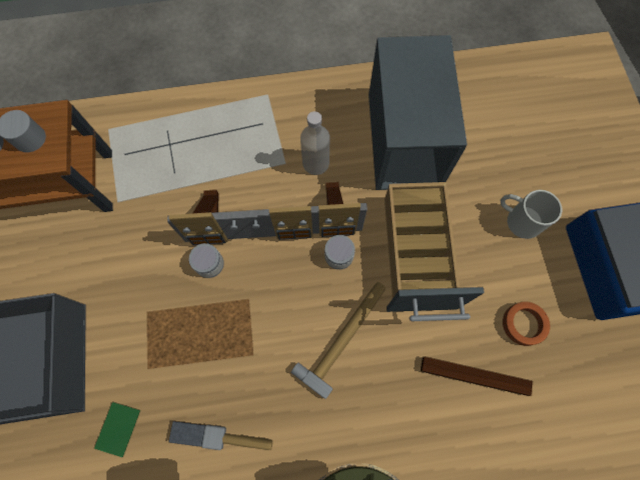

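View pics/side0.png

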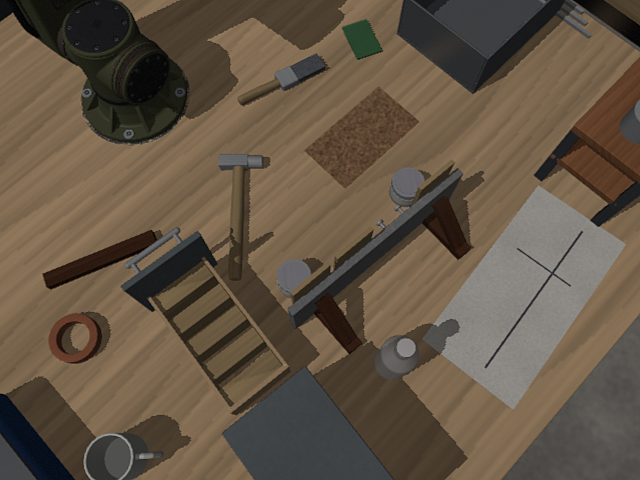

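The scene view shows three plates (left end, third and fourth stud pairs; the second is empty). The tins are at (206,261) and (340,252), the mat is around (200,333), and the drawer handle is around (440,317). I'll zoom in on these areas.

Run:
```python
import cv2
a=cv2.imread("pics/scene0.png")
cv2.imwrite("pics/c1.png",cv2.resize(a[175:335,150:490],(0,0),fx=2.35,fy=2.35,interpolation=cv2.INTER_CUBIC)[:600,:800])
a=cv2.imread("pics/side0.png")
cv2.imwrite("pics/c2.png",cv2.resize(a[150:415,110:480],(0,0),fx=2.16,fy=2.16,interpolation=cv2.INTER_CUBIC))
```

```text
(no output)
```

View pics/c1.png

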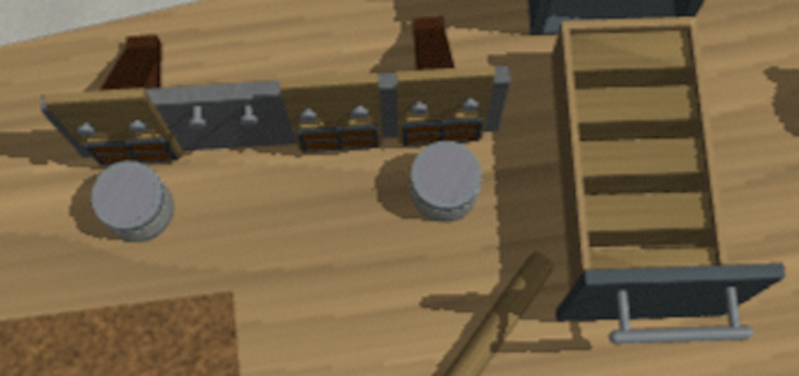

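View pics/c2.png

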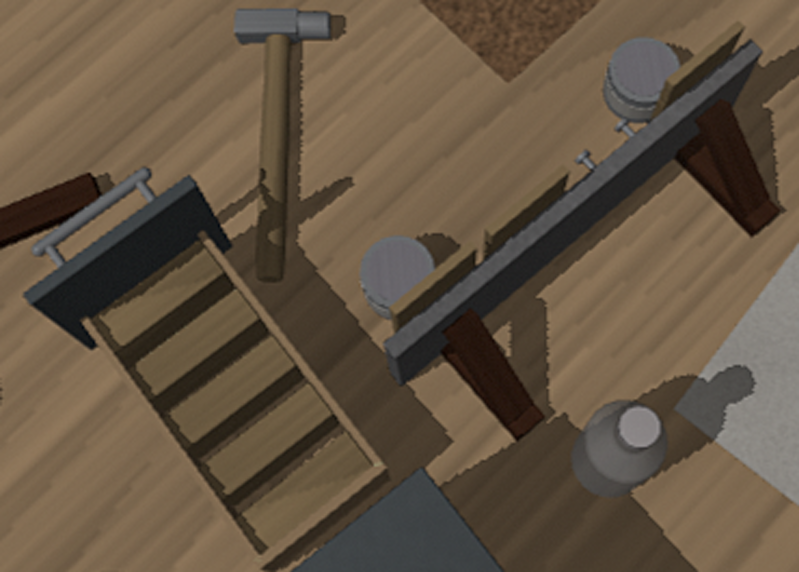

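```bash
cat > h.py <<'E'
from cell import ctrl
import numpy as np, cv2
def ray(cal,uv,z):
    R,t,K=np.array(cal["R"]),np.array(cal["t"]),np.array(cal["intrinsics"])
    c=-R.T@t; d=R.T@np.linalg.solve(K,[uv[0],uv[1],1.])
    return c+d*(z-c[2])/d[2]
def proj(cal,X):
    p=cal["intrinsics"]@(cal["R"]@np.array(X,float)+cal["t"]); return p[:2]/p[2]
E
python3 - <<'E'
from h import *
S=ctrl.calibration("scene");D=ctrl.calibration("side")
s=lambda u,v,z:ray(S,(150+u/2.35,175+v/2.35),z).round(1)
d=lambda u,v,z:ray(D,(110+u/2.16,150+v/2.16),z).round(1)
print("tins",s(128,195,50),d(643,72,50),s(446,176,50),d(397,270,50))
print("plates top L,R",s(50,102,166),s(150,93,166),'|',s(283,87,166),s(380,78,166),'|',s(398,76,166),s(493,71,166))
print("side plates",d(743,24,166),d(665,92,166),'|',d(568,174,166),d(487,237,166),'|',d(480,250,166),d(393,305,166))
print("bd top back right end",d(760,45,125),d(403,383,125) ,"front",d(388,348,125),s(497,70,125))
print("handle",s(614,338,143),s(748,333,143),d(38,247,143),d(145,173,143))
print("drawer walls z88 back corners",s(563,22,88),s(692,20,88),d(262,553,88),d(383,467,88),"front top",d(28,295,176),d(192,178,176))
im=ctrl.read_camera("scene");h=cv2.cvtColor(im,cv2.COLOR_RGB2HSV)
m=((h[...,0]<16)&(h[...,1]>110)).astype(np.uint8);m[:290]=0;m[380:]=0;m[:,:130]=0;m[:,270:]=0
m=cv2.morphologyEx(m,cv2.MORPH_CLOSE,np.ones((5,5)))
c=max(cv2.findContours(m,0,1)[0],key=cv2.contourArea);b=cv2.boxPoints(cv2.minAreaRect(c))
p=np.array([ray(S,q,1) for q in b]);print("mat",p.round(),p.mean(0).round(1),np.linalg.norm(p[0]-p[1]),np.linalg.norm(p[1]-p[2]))
E
```

```text
tins [556.2 237.8  50. ] [561.6 234.3  50. ] [531.1 -46.9  50. ] [536.3 -48.9  50. ]
plates top L,R [605.4 268.  166. ] [601.  187.7 166. ] | [590.1  80.9 166. ] [586.    2.3 166. ] | [585.6 -12.4 166. ] [578.3 -89.2 166. ]
side plates [613.7 271.1 166. ] [608.8 182.8 166. ] | [601.4  78.8 166. ] [592.5  -1.6 166. ] | [595.9 -12.7 166. ] [579.7 -89.1 166. ]
bd top back right end [629.5 288.2 125. ] [ 620.4 -120.8  125. ] front [ 592.8 -109.8  125. ] [595.3 -98.8 125. ]
handle [ 354.6 -146.   143. ] [ 343.  -248.8  143. ] [ 345.4 -248.3  143. ] [ 358.3 -149.3  143. ]
drawer walls z88 back corners [ 647.6 -171.6   88. ] [ 632.  -287.1   88. ] [ 631.3 -284.4   88. ] [ 650.5 -174.2   88. ] front top [ 383.9 -276.2  176. ] [ 401.4 -129.   176. ]
mat [[471. 393.   1.]
 [468. 164.   1.]
 [349. 161.   1.]
 [353. 381.   1.]] [410.1 274.6   1. ] 228.16204558524234 118.71058409563797
```

```bash
cat >> h.py <<'E'
def rot(a,tilt=0,flip=True):
    "tool closing along y of a frame with yaw a; flip: camera on its -x side"
    xb=np.array([np.cos(a),np.sin(a),0]);yb=np.array([-np.sin(a),np.cos(a),0]);zh=np.array([0,0,1.])
    z=np.sin(tilt)*xb-np.cos(tilt)*zh; y=yb if flip else -yb
    return np.column_stack([np.cross(y,z),y,z])
def rotx(a,s=1):
    "tool straight down, closing along x of a frame with yaw a; s=1: camera on its +y side"
    xb=np.array([np.cos(a),np.sin(a),0]);yb=np.array([-np.sin(a),np.cos(a),0])
    return np.column_stack([s*yb,s*xb,[0,0,-1.]])
def snap(n,cam="wrist"):
    c=ctrl.calibration(cam);im=ctrl.read_camera(cam);cv2.imwrite(f"pics/{n}.png",im[:,:,::-1]);return c,im
BY=-0.083; CY=-0.123
E
python3 - <<'E'
from h import *
for p in ((558,236,10),(533,-48,10),(410,330,12),(410,220,12)):
  for f in (True,False):
    q=ctrl.solve_ik(np.array(p,float),rot(BY,0.26,f));print(p,f,None if q is None else np.round(q,2))
for p in ((604,228,130),(604,228,260),(582,-50,260),(440,-209,260),(590,-228,260),(590,-228,140)):
  for s in (1,-1):
    q=ctrl.solve_ik(np.array(p,float),rotx(BY,s));print(p,s,None if q is None else np.round(q,2))
q=ctrl.solve_ik(np.array([625,-232,138.]),rotx(CY,1));print(q)
E
```

```text
(558, 236, 10) True [ 0.85 -0.05 -0.52  0.26 -0.95 -2.63]
(558, 236, 10) False [ 0.85 -0.05 -0.52  0.26 -0.95  0.51]
(533, -48, 10) True [ 0.36 -0.3  -0.7   0.14 -0.94 -2.08]
(533, -48, 10) False [ 0.36 -0.3  -0.7   0.14 -0.94  1.06]
(410, 330, 12) True None
(410, 330, 12) False [ 1.23 -0.23 -0.7   0.29 -1.06  0.13]
(410, 220, 12) True [ 1.12 -0.48 -0.87  0.27 -1.1  -2.89]
(410, 220, 12) False [ 1.12 -0.48 -0.87  0.27 -1.1   0.26]
(604, 228, 130) 1 [ 0.67  0.17  0.04  0.   -1.44  2.39]
(604, 228, 130) -1 [ 0.67  0.17  0.04  0.   -1.44 -0.75]
(604, 228, 260) 1 [ 0.67  0.17  0.27  0.   -1.68  2.39]
(604, 228, 260) -1 [ 0.67  0.17  0.27  0.   -1.68 -0.75]
(582, -50, 260) 1 [ 0.26  0.    0.1   0.   -1.67  2.8 ]
(582, -50, 260) -1 [ 0.26  0.    0.1   0.   -1.67 -0.34]
(440, -209, 260) 1 None
(440, -209, 260) -1 [-0.03 -0.26 -0.14  0.   -1.69 -0.05]
(590, -228, 260) 1 None
(590, -228, 260) -1 [-0.05  0.13  0.23  0.   -1.67 -0.03]
(590, -228, 140) 1 None
(590, -228, 140) -1 [-0.05  0.13  0.02  0.   -1.46 -0.03]
None
```

Run:
```python
from h import *
for a in (BY,BY+.4,BY-.4):
    q=ctrl.solve_ik(np.array([410,325,12.]),rot(a,.26));print(a,None if q is None else q.round(2))
R=rot(BY,.26)
ctrl.set_gripper(85)
ctrl.movep(np.array([490,236,230.]),R)
c,im=snap("w1");print(ctrl.current_time_s())
```

```text
-0.083 None
0.317 [ 1.19 -0.31 -0.74  0.24 -0.99 -2.56]
-0.48300000000000004 [ 1.23 -0.15 -0.62  0.28 -1.15  2.88]
2.4
```

View pics/w1.png

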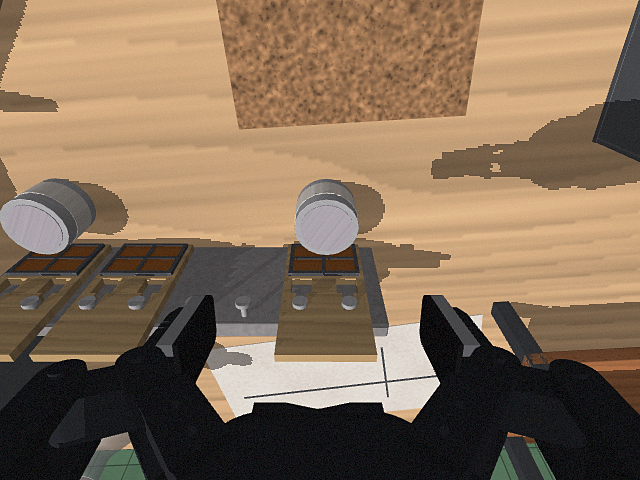

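The wrist view shows tin A's lid at (326,226), tin B's lid at (35,227), and plate A's top edge from (275,358) to (377,358). The mat's near corners are at (238,129) and (466,116).

```bash
cat >> h.py <<'E'
def lid(c,im,near,z=50,win=70):
    "lid centre: bright grey blob round the expected place"
    u=proj(c,[near[0],near[1],z]);h=cv2.cvtColor(im,cv2.COLOR_RGB2HSV)
    m=((h[...,1]<45)&(h[...,2]>165)).astype(np.uint8)
    M=np.zeros_like(m);x0,y0=max(int(u[0])-win,0),max(int(u[1])-win,0);M[y0:y0+2*win,x0:x0+2*win]=m[y0:y0+2*win,x0:x0+2*win]
    M=cv2.morphologyEx(cv2.morphologyEx(M,2,np.ones((3,3))),3,np.ones((5,5)))
    cs=cv2.findContours(M,0,1)[0]
    if not cs: print("no blob"); return None
    k=max(cs,key=cv2.contourArea);P=np.array([ray(c,q,z)[:2] for q in k[:,0].astype(float)]).astype(np.float32)
    (x,y),r=cv2.minEnclosingCircle(P);return np.array([x,y]),r
E
python3 - <<'E'
from h import *
c=ctrl.calibration("wrist");im=cv2.imread("pics/w1.png")[:,:,::-1].copy()
print(lid(c,im,(558,236)),ray(c,(326,226),50))
print(lid(c,im,(533,-48)),ray(c,(35,227),50))
print("plateA top",ray(c,(275,360),166),ray(c,(377,361),166))
print("mat",[ray(c,p,1).round() for p in((238,129),(466,116))])
print("board top right front",ray(c,(385,322),125),ray(c,(388,333),125))
E
```

```text
(array([560.15789795, 240.74705505]), 31.55983543395996) [557.65348657 240.7034471   50.        ]
(array([535.83587646, -46.21807861]), 31.948131561279297) [534.99310305 -44.22039905  50.        ]
plateA top [607.30443359 194.78487381 166.        ] [615.18263632 274.15010857 166.        ]
mat [array([470., 162.,   1.]), array([475., 382.,   1.])]
board top right front [615.84486561 287.10868561 125.        ] [629.9169415  290.05353686 125.        ]
```

```bash
cat >> h.py <<'E'
def tool_at(p,R): return np.array(p,float)+R[:,2]*ctrl.pinch_z
MAT=np.array([412.,273.5]); MY=-0.023
def move_tin(xy,dst,ya=BY,yb=BY,tilt=.26):
    R=rot(ya,tilt);g=tool_at([*xy,28],R);up=np.array([0,0,110.])
    ctrl.set_gripper(85);ctrl.movep(g+up,R);ctrl.move_straight(g,v=120)
    ctrl.set_gripper(50,40);print("open",ctrl.current_opening(),ctrl.current_grip_force(),ctrl.current_contact_force().round(1))
    ctrl.move_straight(g+up)
    R=rot(yb,tilt);d=tool_at([*dst,29.5],R)
    ctrl.movep(d+up,R);ctrl.move_straight(d+[0,0,6],v=130);print(ctrl.move_straight(d-[0,0,1.5],v=20,threshold=4))
    ctrl.set_gripper(85);ctrl.move_straight(d+up)
E
python3 - <<'E'
from h import *
move_tin((559.3,240.4),(413.5,325),BY,BY+.4)
ctrl.movep(np.array([465,-45,230.]),rot(BY,.26))
c,im=snap("w2");print(lid(c,im,(534.5,-45)),ctrl.current_time_s())
c,im=snap("s2","scene");print(lid(c,im,(534.5,-45),win=25),lid(c,im,(413,325),51,win=30))
E
```

```text
open 62.94532394470571 44.99377481639385 [-3.8 -1.5  5.9]
True
(array([527.519104  , -47.70191193]), 39.934974670410156) 10.2667
no blob
no blob
None None
```

View pics/w2.png

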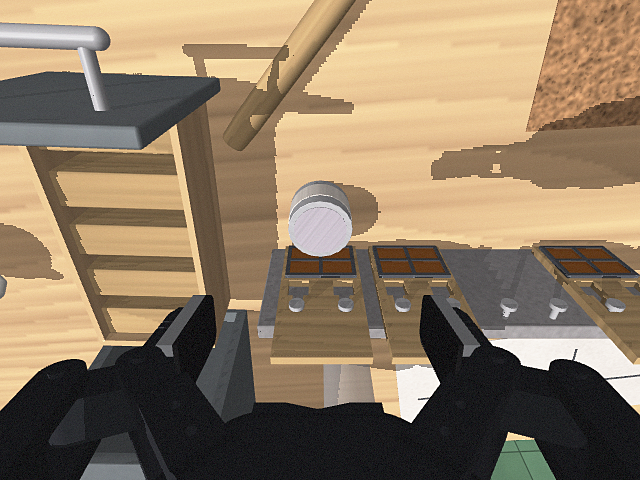

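Tin B is undisturbed, with its lid centred at about (320,231). The plate tops' back edges are at row ~362, and the drawer is to the left.

Run:
```python
from h import *
c=ctrl.calibration("wrist")
p=ray(c,(320.5,231),50);print(p, ray(c,(289,230),50),ray(c,(352,230),50), ray(c,(320,256),50))
print("plateD",ray(c,(272,362),166),ray(c,(377,363),166),"C left",ray(c,(385,364),166))
print("board end",ray(c,(258,338),125))
assert abs(p[0]-534.5)<6 and abs(p[1]+45)<6
move_tin(p[:2],(411,219),BY,BY+.3)
ctrl.movep(np.array([340,275,330.]),rot(BY+.3,.0))
c,im=snap("w3");print(ctrl.current_time_s())
```

```text
[537.44543552 -45.76644529  50.        ] [533.72930802 -76.62466474  50.        ] [538.8669786  -14.72377002  50.        ] [567.4481922  -48.62230845  50.        ]
plateD [583.5716274  -88.28812182 166.        ] [591.58766033  -6.58647343 166.        ] C left [ 5.93304205e+02 -3.23849465e-01  1.66000000e+02]
board end [ 600.68588977 -108.21074365  125.        ]
open 63.14727572477722 45.3773383051157 [-3.1 -1.7  6.3]
True
18.0667
```

View pics/w3.png

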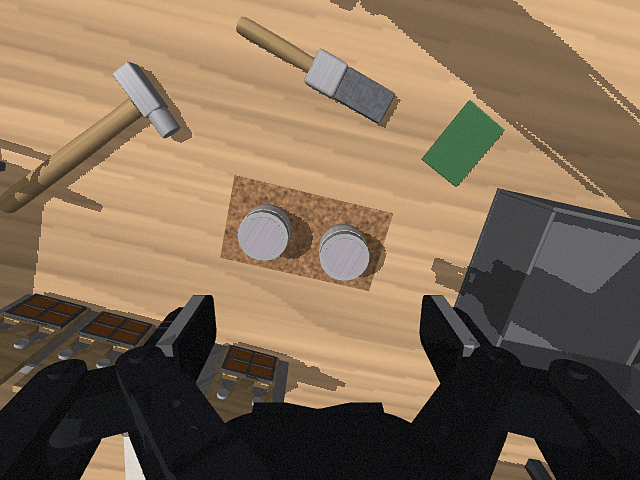

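Both tins stand on the mat. Next, a close look at the drawer slots.

Run:
```python
from h import *
ctrl.set_gripper(40)
ctrl.movep(np.array([505,-140,260.]),rotx(CY,-1))
c,im=snap("w4");print(ctrl.current_time_s())
for x in(0,45,95,145,195,230):
    o=np.array([397,-204.]);xb=np.array([np.cos(CY),np.sin(CY)]);print(x,proj(c,[*(o+x*xb),78]).round())
```

```text
20.575
0 [432. 122.]
45 [380. 122.]
95 [323. 122.]
145 [266. 122.]
195 [209. 122.]
230 [169. 122.]
```

View pics/w4.png

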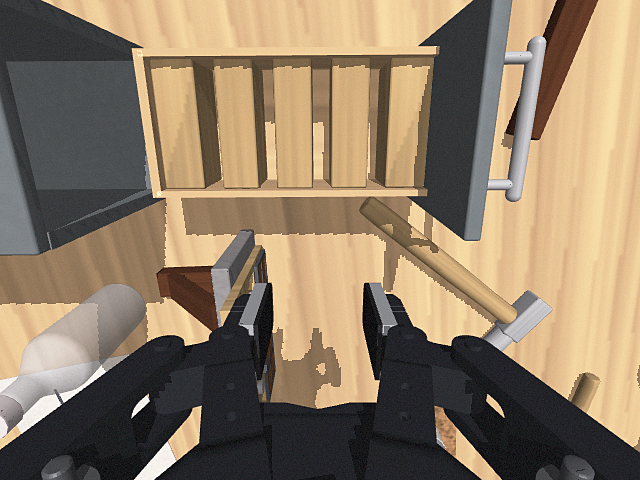

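The view shows the four slots crossing row 122 at about columns 208, 264, 322 and 378, within 2 px of the prediction. An intensity profile will sharpen the edges.

Run:
```python
from h import *
c=ctrl.calibration("wrist");im=cv2.imread("pics/w4.png")
for r0 in (75,150,175):
    p=cv2.GaussianBlur(im,(1,3),0)[r0-6:r0+7].astype(float).sum(2).mean(0);g=np.diff(cv2.GaussianBlur(p.reshape(1,-1),(5,1),0)[0])
    e=[i for i in range(140,440) if abs(g[i])>14 and abs(g[i])==abs(g[i-3:i+4]).max()]
    print(r0,[(i,int(g[i]),*ray(c,(i+.5,r0),78)[:2].round(0)) for i in e])
print("walls top y",[ray(c,p,88).round(1) for p in((145,47),(434,46),(157,197),(425,195))])
print("handle",[ray(c,p,143).round(1) for p in((537,43),(513,195))])
```

```text
75 [(144, -116, np.float64(637.0), np.float64(-272.0)), (151, 90, np.float64(631.0), np.float64(-271.0)), (193, -91, np.float64(596.0), np.float64(-267.0)), (213, 74, np.float64(579.0), np.float64(-265.0)), (251, -96, np.float64(547.0), np.float64(-261.0)), (262, 58, np.float64(538.0), np.float64(-260.0)), (273, 55, np.float64(529.0), np.float64(-258.0)), (310, -82, np.float64(498.0), np.float64(-255.0)), (331, 108, np.float64(480.0), np.float64(-252.0)), (368, -50, np.float64(449.0), np.float64(-249.0)), (378, -69, np.float64(440.0), np.float64(-247.0)), (390, 107, np.float64(430.0), np.float64(-246.0)), (426, -75, np.float64(400.0), np.float64(-242.0)), (432, -52, np.float64(395.0), np.float64(-242.0))]
150 [(145, 118, np.float64(652.0), np.float64(-211.0)), (154, -108, np.float64(644.0), np.float64(-210.0)), (161, 85, np.float64(638.0), np.float64(-210.0)), (200, -99, np.float64(603.0), np.float64(-205.0)), (218, 103, np.float64(587.0), np.float64(-203.0)), (255, -99, np.float64(554.0), np.float64(-199.0)), (265, 141, np.float64(546.0), np.float64(-198.0)), (274, -52, np.float64(5
[... 875 characters left out ...]
, np.float64(-175.0)), (313, 101, np.float64(506.0), np.float64(-171.0)), (322, -82, np.float64(497.0), np.float64(-170.0)), (331, 102, np.float64(489.0), np.float64(-169.0)), (364, -24, np.float64(459.0), np.float64(-165.0)), (368, -47, np.float64(456.0), np.float64(-165.0)), (374, -53, np.float64(450.0), np.float64(-164.0)), (385, 111, np.float64(440.0), np.float64(-163.0)), (413, -94, np.float64(415.0), np.float64(-160.0)), (424, -54, np.float64(405.0), np.float64(-158.0))]
walls top y [array([ 626.8, -290.1,   88. ]), array([ 396.5, -262.2,   88. ]), array([ 648.3, -169.8,   88. ]), array([ 407.9, -141.9,   88. ])]
handle [array([ 346.5, -246.7,  143. ]), array([ 358.5, -146. ,  143. ])]
```

```bash
cat >> h.py <<'E'
BY=-0.086; CY=-0.122
bx=lambda a:np.array([np.cos(a),np.sin(a),0]); by=lambda a:np.array([-np.sin(a),np.cos(a),0])
PD=np.array([583.,-47.,0])+0; PL={"D":PD,"C":PD+95*by(BY),"A":PD+285*by(BY)}
def slot(s): return np.array([443.5,-207.,0])+(s-45)/150*np.array([148.9,-18.3,0])
E
python3 - <<'E'
from h import *
R=rotx(BY,-1)
ctrl.move_straight(np.array([540,-100,260.]))
ctrl.movep(PL["D"]+[0,0,200.],R)
c,im=snap("w5")
for y in(-40,0,40):
  for x in(-4,4): print(y,x,proj(c,PL["D"]+x*bx(BY)+y*by(BY)+[0,0,166]).round(1))
E
```

```text
-40 -4 [326.  195.6]
-40 4 [310.1 195.7]
0 -4 [325.5 269.4]
0 4 [310.6 269.4]
40 -4 [325.1 334.7]
40 4 [311.1 334.7]
```

View pics/w5.png

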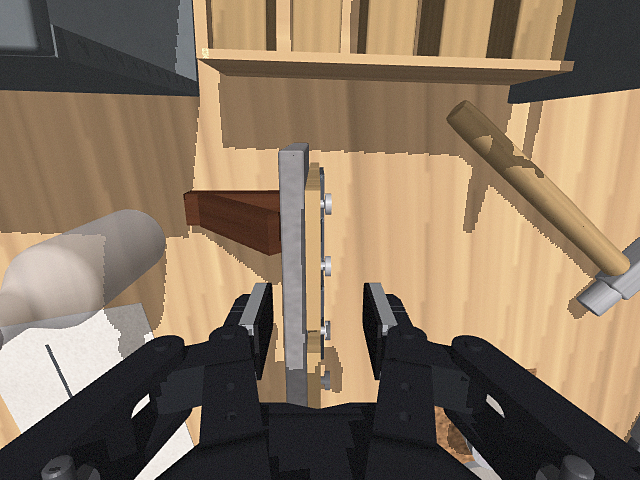

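Run:
```python
from h import *
im=cv2.imread("pics/w5.png")
for r0 in (215,235,255,285): print(r0,[tuple(x) for x in im[r0-3:r0+4,300:330:1].mean(0).astype(int)])
```

```text
215 [(np.int64(160), np.int64(159), np.int64(165)), (np.int64(81), np.int64(80), np.int64(84)), (np.int64(86), np.int64(85), np.int64(87)), (np.int64(81), np.int64(78), np.int64(79)), (np.int64(68), np.int64(62), np.int64(63)), (np.int64(137), np.int64(197), np.int64(241)), (np.int64(130), np.int64(183), np.int64(222)), (np.int64(129), np.int64(179), np.int64(217)), (np.int64(129), np.int64(180), np.int64(217)), (np.int64(129), np.int64(180), np.int64(218)), (np.int64(129), np.int64(180), np.int64(217)), (np.int64(128), np.int64(180), np.int64(217)), (np.int64(128), np.int64(179), np.int64(216)), (np.int64(129), np.int64(180), np.int64(218)), (np.int64(129), np.int64(180), np.int64(216)), (np.int64(129), np.int64(180), np.int64(218)), (np.int64(127), np.int64(178), np.int64(216)), (np.int64(129), np.int64(180), np.int64(218)), (np.int64(129), np.int64(181), np.int64(219)), (np.int64(131), np.int64(187), np.int64(229)), (np.int64(113), np.int64(136), np.int64(153)), (np.int64(99), np.int64(88), np.int64(81)), (np.int64(97), np.int64(88), np.int64(84)), (np.int64(98), np.int64(89), np.
[... 3774 characters left out ...]
2)), (np.int64(128), np.int64(177), np.int64(214)), (np.int64(126), np.int64(176), np.int64(214)), (np.int64(125), np.int64(174), np.int64(212)), (np.int64(126), np.int64(176), np.int64(214)), (np.int64(131), np.int64(184), np.int64(224)), (np.int64(107), np.int64(147), np.int64(179)), (np.int64(44), np.int64(35), np.int64(28)), (np.int64(73), np.int64(67), np.int64(62)), (np.int64(80), np.int64(71), np.int64(68)), (np.int64(150), np.int64(198), np.int64(237)), (np.int64(148), np.int64(197), np.int64(235)), (np.int64(144), np.int64(191), np.int64(229)), (np.int64(142), np.int64(188), np.int64(227)), (np.int64(142), np.int64(188), np.int64(226)), (np.int64(144), np.int64(191), np.int64(228))]
```

```bash
sed -i 's/PD=np.array(\[583.,-47.,0\])/PD=np.array([585.2,-47.,0])/' h.py
cat >> h.py <<'E'
GZ=133
def pick(k):
    R=rotx(BY,-1);p=PL[k]
    ctrl.set_gripper(40);ctrl.movep(p+[0,0,200.],R);ctrl.move_straight(p+[0,0,GZ],v=100)
    f0=ctrl.current_contact_force();ctrl.set_gripper(0,60)
    print("open",round(ctrl.current_opening(),1),(ctrl.current_contact_force()-f0).round(1))
    ctrl.move_straight(p+[0,0,GZ+30.],v=50);f1=ctrl.current_contact_force()
    q=p-45*bx(BY)
    print("snag",ctrl.move_straight(q+[0,0,GZ+30.],v=50,threshold=12),(ctrl.current_contact_force()-f0).round(1))
def over(s,z=265.):
    t=ctrl.current_tool_pos();ctrl.move_straight(np.array([*t[:2],z]),v=150)
    ctrl.movep(slot(s)+2*bx(CY)+[0,0,z],rotx(CY,-1))
def lower(s,off=0.):
    p=slot(s)+(2+off)*bx(CY);d=GZ-10  # TCP z minus plate bottom z
    a=ctrl.move_straight(p+[0,0,d+82.],v=100)
    hit=ctrl.move_straight(p+[0,0,d+19.],v=70,threshold=6)
    print("hit",hit,ctrl.current_tool_pos()[2]-d)
    if hit: return False
    print("floor",ctrl.move_straight(p+[0,0,d+13.],v=12,threshold=3),ctrl.current_tool_pos()[2]-d,ctrl.current_contact_force().round(1));return True
def release(s):
    ctrl.set_gripper(26);t=ctrl.current_tool_pos();ctrl.move_straight(t+[0,0,75.],v=120)
E
python3 - <<'E'
from h import *
pick("D");over(195);p=slot(195)+2*bx(CY)
ctrl.move_straight(p+[0,0,123+95.]) 
c,im=snap("w6");cv2.imwrite("pics/w6c.png",cv2.resize(im[:330,120:520,::-1],(0,0),fx=1.8,fy=1.8));print(ctrl.current_opening(),ctrl.current_time_s())
E
```

```text
open 7.2 [-0.2 -0.2  1.1]
snag False [ 1.3 -0.6 -4. ]
6.8581216192960595 27.1833
```

View pics/w6c.png

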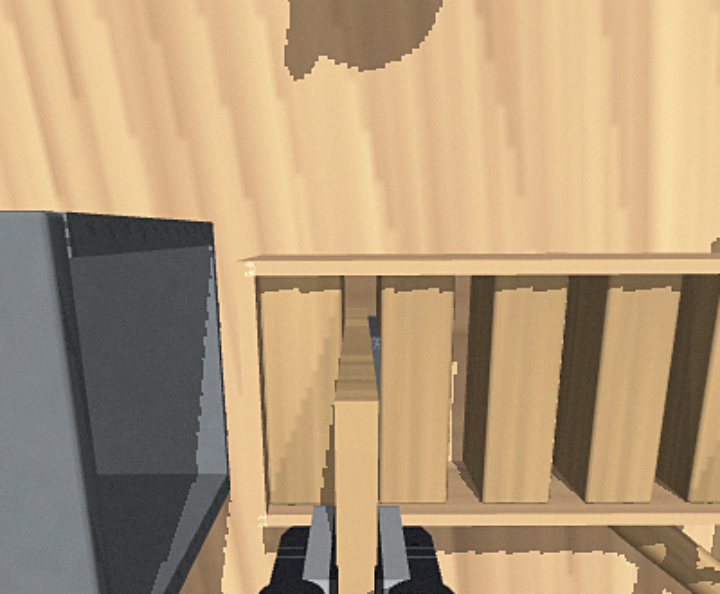

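The plate hangs upright over the back slot, whose edges are at about columns 345 and 378 in the crop. Its lower edge plus glass spans about 343 to 380, so it is lined up. Lowering it now.

Run:
```python
from h import *
print(lower(195))
t=ctrl.current_tool_rot();print(ctrl.current_moment().round(2))
```

```text
hit False 19.79255166543365
floor True 16.930852654618178 [ 0.2 -0.2  5.1]
True
[ 0.21 -0.01 -0.04]
```

```bash
cat >> h.py <<'E'
def refine(k):
    "shift of plate's top edge along board x, seen from above"
    p=PL[k];ctrl.set_gripper(40);ctrl.movep(p+[0,0,200.],rotx(BY,-1));c,im=snap("r"+k);out=[]
    for y in(-25,-15,-8):
        u=proj(c,p+y*by(BY)+[0,0,166]);u1=proj(c,p+bx(BY)+y*by(BY)+[0,0,166])[0]-u[0]
        r,x=int(u[1]),int(u[0]);L=im[r-3:r+4,x-30:x+30].astype(float).mean(0);w=(L[:,0]-L[:,2]>60)&(L[:,0]>190)
        n,lab=cv2.connectedComponents(w.astype(np.uint8).reshape(1,-1));lab=lab[0]
        runs=[np.where(lab==i)[0] for i in range(1,n)];runs=[q for q in runs if 11<=len(q)<=20]
        if runs:
            q=min(runs,key=lambda q:abs(q.mean()-30));out.append((x-30+q.mean()+.5-u[0])/u1)
    print(k,"shift",np.round(out,1));d=np.median(out) if out else 0.
    PL[k]=p+(np.clip(d,-4,4)-.3)*bx(BY)
E
python3 - <<'E'
from h import *
release(195)
ctrl.move_straight(ctrl.current_tool_pos()+[0,0,60.])
refine("C")
pick("C");over(145)
ok=lower(145);print(ok)
if ok: release(145)
print(ctrl.current_opening(),ctrl.current_time_s())
snap("s3","side")
E
```

```text
C shift [0.3 0.3 0.3]
open 6.7 [1.3 1.1 3. ]
snag False [ 0.6  0.3 -3.6]
hit False 19.746900938704243
floor True 16.955834337620757 [0.1 0.3 4.8]
True
26.199439643062483 40.525
```

View pics/s3.png

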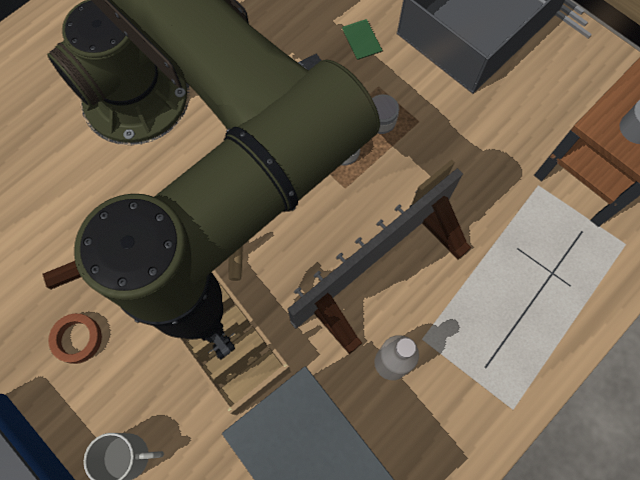

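The arm hides most of the drawer from the side camera, so I'll check with the wrist camera.

Run:
```python
from h import *
ctrl.move_straight(ctrl.current_tool_pos()+[0,0,60.])
ctrl.movep(np.array([540,-70,290.]),rotx(CY,-1));snap("w7")
```

```text
(no output)
```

View pics/w7.png

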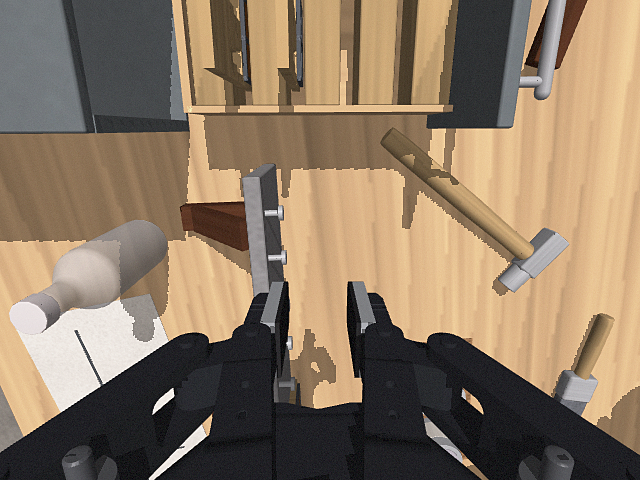

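Both plates stand in the two rear slots, with glass edges at columns 245 and 299. Now the last plate.

Run:
```python
from h import *
refine("A")
pick("A");over(95)
ok=lower(95);print(ok)
if ok:
    release(95);ctrl.move_straight(ctrl.current_tool_pos()+[0,0,60.])
    ctrl.movep(np.array([340,275,330.]),rot(BY+.3,.0));snap("w8")
print(ctrl.current_opening(),ctrl.current_time_s())
```

```text
A shift [-10.8 -11.5 -12.4]
open 6.9 [0.5 0.5 2.3]
snag False [ 1.  -0.1 -2.4]
hit False 19.677770298703194
floor True 17.22133524117652 [-0.4  0.5  4.4]
True
25.642778339660016 55.2833
```

View pics/w8.png

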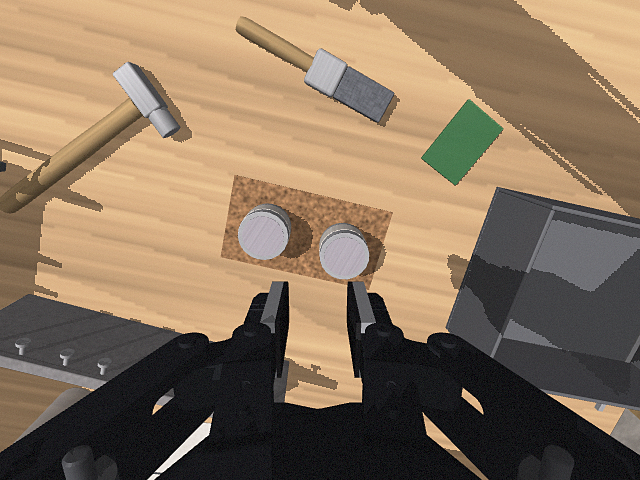

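The tins are still standing on the mat. Time to shut the drawer by its handle.

Run:
```python
from h import *
H=np.array([352.5,-196.4,0]);xb=bx(CY);R=None
for f in(True,False):
    r=rot(CY,0,f)
    if all(ctrl.solve_ik(H+s*xb+[0,0,z],r) is not None for s,z in((-60,138),(-60,260),(285,138))): R=r;print(f);break
ctrl.set_gripper(0)
ctrl.movep(H-60*xb+[0,0,260],R);ctrl.move_straight(H-60*xb+[0,0,138],v=120)
f=ctrl.current_contact_force()
a=ctrl.move_straight(H+285*xb+[0,0,138],v=55,threshold=14)
t=ctrl.current_tool_pos();print(a,t.round(1),((t-H)@xb).round(1),(ctrl.current_contact_force()-f).round(1),ctrl.current_time_s())
```

```text
True
True [ 608.5 -227.8  137.2] 257.9 [-2.2 -0.7  0.5] 63.5333
```

Run:
```python
from h import *
xb=bx(CY);t=ctrl.current_tool_pos()
a=ctrl.move_straight(t+12*xb,v=10,threshold=15)
n=ctrl.current_tool_pos();print(a,(n-t).round(1),ctrl.current_contact_force().round(1))
ctrl.move_straight(n-70*xb,v=100);ctrl.move_straight(ctrl.current_tool_pos()+[0,0,120.])
ctrl.goto_joints([1.675,.04,.085,0,-1.615,-.334])
c,im=snap("s9","scene");print(ctrl.current_time_s())
```

```text
True [-0.1  0.2 -1.3] [0.  0.2 1.2]
69.125
```

View pics/s9.png

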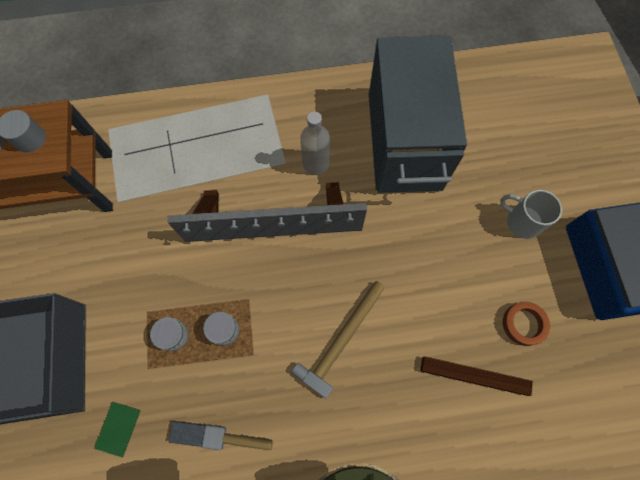

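All plates are off, the tins are on the mat, and the drawer looks shut. I'll check the closing depth numerically: the handle is near (426,180) and the case's top front edge runs from (386,151) to (463,147).

Run:
```python
from h import *
S=ctrl.calibration("scene");xb=bx(CY);H=np.array([352.5,-196.4,0])
im=cv2.imread("pics/s9.png");g=cv2.cvtColor(im,cv2.COLOR_BGR2GRAY)
for col in(410,426,440): print(col,[tuple(map(int,im[r,col])) for r in range(140,190,2)])
for n,p,z in(("case top",(386,151),194),("",(463,147),194),("handle",(401,180.5),143),("",(451,179.5),143)): 
    q=ray(S,p,z);print(n,q.round(1),((q-H)@xb).round(1))
```

```text
410 [(79, 79, 71), (82, 79, 72), (79, 77, 69), (68, 68, 61), (35, 33, 27), (36, 59, 72), (72, 72, 68), (81, 79, 72), (73, 71, 65), (38, 38, 34), (37, 35, 33), (39, 37, 34), (42, 39, 34), (40, 39, 34), (35, 37, 33), (41, 39, 36), (38, 39, 34), (39, 37, 33), (38, 36, 33), (102, 101, 97), (117, 116, 112), (83, 81, 77), (36, 36, 30), (36, 38, 33), (38, 34, 31)]
426 [(82, 79, 72), (82, 80, 72), (80, 77, 69), (55, 54, 49), (37, 42, 46), (39, 59, 70), (82, 78, 70), (81, 80, 71), (57, 54, 50), (36, 35, 31), (39, 37, 34), (38, 37, 32), (37, 36, 32), (40, 40, 37), (40, 39, 34), (40, 36, 33), (32, 32, 30), (41, 37, 36), (36, 38, 31), (115, 115, 109), (115, 113, 109), (59, 59, 56), (36, 35, 31), (40, 36, 33), (36, 34, 28)]
440 [(80, 76, 70), (81, 80, 72), (79, 77, 70), (48, 49, 43), (36, 49, 57), (49, 64, 72), (81, 80, 72), (84, 82, 73), (49, 48, 44), (41, 39, 34), (36, 36, 32), (38, 38, 33), (34, 35, 29), (36, 38, 34), (38, 36, 33), (39, 38, 33), (39, 36, 34), (38, 38, 32), (53, 52, 49), (124, 123, 118), (107, 105, 101), (52, 50, 47), (34, 34, 30), (36, 35, 29), (37, 36, 31)]
case top [ 669.9 -154.1  194. ] 309.9
 [ 656.1 -301.5  194. ] 314.1
handle [ 627.8 -183.1  143. ] 271.6
 [ 614.9 -282.1  143. ] 270.9
```

Run:
```python
from h import *
xb=bx(CY);H=np.array([352.5,-196.4,0]);R=rot(CY,0,True);l=lambda:((ctrl.current_tool_pos()-H)@xb).round(2)
ctrl.movep(H+190*xb+[0,0,260],R);ctrl.move_straight(H+190*xb+[0,0,138],v=120)
ctrl.move_straight(H+250*xb+[0,0,138],v=80)
for th in(1.2,10,20):
    print(th,ctrl.move_straight(H+275*xb+[0,0,138],v=12,threshold=th),l(),ctrl.current_contact_force().round(1))
    ctrl.hold(.3);print(l(),ctrl.current_contact_force().round(1))
ctrl.move_straight(H+190*xb+[0,0,138],v=40);ctrl.move_straight(H+190*xb+[0,0,260])
ctrl.goto_joints([1.675,.04,.085,0,-1.615,-.334])
c,im=snap("s10","scene");a=cv2.imread("pics/s9.png");d=cv2.absdiff(a,im[:,:,::-1]).max(2)
print("mat/case change",(d[295:370,140:260]>40).sum(),(d[30:200,365:470]>40).sum(),ctrl.current_time_s())
```

```text
1.2 True 257.76 [-0.6  0.3  0.5]
257.45 [ 0.3  0.5 -0.1]
10 True 257.83 [ 0.6 -0.8 -0.3]
257.5 [ 0.1 -0.8  0.4]
20 True 257.78 [-0.3  0.4  1. ]
257.67 [-0.   0.1  0.2]
mat/case change 0 0 83.3333
```

The drawer is against its hard stop: three pushes of rising force all ended at the same spot. The tins have not moved.

```bash
python3 -c "
from cell import ctrl
print(ctrl.close_job())"
```

```text
the job is handed in; nothing more can be done
None
```

The job is handed in: both tins stand on the cork mat, all three plates are upright in their own drawer slots, and the drawer is pushed shut against its stop.

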